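# Roll the specimen jar up into the label reader's bay

### The job

With a fingertip, roll the jar with the orange lid up its sloping lane and over the low ridge at the top, so that it sits in the bay against the stop plate and stays there by itself when you let go; then press the reader's green button all the way down and let it go. Only push the jar, do not pick it up or grip it, and leave the blue-lidded jar and everything else as they are.

Things in the scene. Friction and masses are not known exactly. Their poses are not given: they have to be found in the camera images.
- trough: White two-lane ramp, fixed, rising at 8 degrees to a white reader. Origin: on the lane floor at the low end, midway between the lanes, 30 mm above the table. x runs uphill along the floor, y to the left looking uphill, z square to the floor. Lanes 280 mm long, 70 mm wide, centred at y = +40 and -40 mm; grey walls 12 mm high at the sides, between them and at the low end (x = 0 to 4 mm).
- start_ridges (a point): Middle of the lower pair of dark ridges, 3 mm high, lying straight across both lanes 60 mm up from the low end. At the start each jar rests against the uphill side of it, its centre 73 mm up the lane. A jar let go short of the upper ridge rolls back down.
- bay_ridges (a point): Middle of the upper pair of dark ridges, 3 mm high, across both lanes 240 mm up from the low end. Between them and the aluminium stop plate (40 mm high, its face 280 mm up) is the bay, marked with a yellow stripe; a jar lying there has about 2 mm of play and cannot roll back.
- jar_orange: The jar to move: white closed round jar with an orange lid, lying on its side across one of the two lanes (either one). Diameter 50 mm, 64 mm long, glossy (friction about 0.2), 60 to 130 g. Origin at the middle of its axis (25 mm above the floor of the lane); y is the jar's axis, the frame turns as the jar rolls.
- jar_blue: The same jar with a blue lid, in the other lane. To be left alone. Origin at the middle of its axis.
- bay_left (a point): Where the centre of a jar lies when it sits in the bay of the left lane (trough y = +40 mm) against the stop plate: 255 mm up the lane, 25 mm above the floor.
- bay_right (a point): The same for the right lane (trough y = -40 mm).
- start_button_top (a point): Centre of the top of the green push button, diameter 34 mm, which stands on top of the reader's white housing (housing 108 mm above the table, 78 by 166 mm) beyond the stop plate. It is pressed straight down.
- start_button (a joint): Travel of the button in m: 0 up, 0.006 fully down; a spring returns it; fully down takes about 4 N.
- reagent: Amber bottle, diameter 60, 130 mm high. Stands on the bench, to be left alone; origin at the centre of its underside.
- beaker: Glass beaker, diameter 70, 85 mm high. Stands on the bench, to be left alone; origin at the centre of its underside.
- stain_jar: Glass jar with a red cap, diameter 50, 60 mm high. Stands on the bench, to be left alone; origin at the centre of its underside.
- lens_ring: Aluminium lens ring, diameter 56, 14 mm high. Stands on the bench, to be left alone; origin at the centre of its underside.
- slide_box: Blue slide box, 100 by 85 by 35 mm. Stands on the bench, to be left alone; origin at the centre of its underside.
- petri_dishes: Two stacked petri dishes, diameter 90, 29 mm high. Stands on the bench, to be left alone; origin at the centre of its underside.
Mind the look-alikes: they are no part of the job. Leave any purple, turquoise or yellow look-alike of the jar_orange alone.

How it is judged:
By the outcome, as a careful person would: the job done as asked, in the order asked, and still so for the second after the job is handed in, with the robot touching nothing.
It also fails if it takes over 48 s, if anything falls off the work surface, if the arm or the gripper's body presses on something with over 40 N, if the wrist force passes 120 N, or if a joint passes its speed limit or range.

### The arm

A 6-joint arm with a two-finger parallel gripper is mounted at the origin on the work surface. World frame = base frame: x ahead of the robot, y to its left, z up, the work surface at z = 0. Lengths are in m, angles in rad, forces in N, time in s.
With the tool pointing down it reaches from about 0.375 to 0.9 m from the base axis. Payload 3.1 kg.
Tool frame: the origin (TCP) lies between the finger pads; the fingertips stand 17 mm ahead of it and the grasp point (between the pads) lies 2 mm behind it; z points along the fingers, y is the line along which they close (so a half turn about z gives the same grasp; the last joint's range is limited). The gripper opens to 85 mm and grips with 20 to 120 N. Pads are 22 mm wide; open, the fingers measure 114 mm over their backs; the gripper's body (76 mm by 85 mm) begins 54 mm behind the grasp point. The pads swing forward as they close: fully open they stand 13 mm farther back than shut.
Start: joints at [-1.45, 0.527, 1.433, -0, 1.181, -0.178], TCP at [0.184, -0.597, 0.248] pointing down, gripper open.
Joint ranges: [-3.08, 3.08], [-0.75, 2.2], [0.22, 2.44], [-1.43, 4.57], [0, 2.65], [-2.85, 2.85]. Speed limits (rad/s): [2.79, 2.79, 3.14, 3.14, 3.14, 3.14].

### API

Orientations are given as a unit quaternion [x, y, z, w].
In Python, from station import sense, vision, order gives the robot as it stands.
- The arm moves only by the shell command python3 -m crank 'ROWS' [OPENING] [FORCE]. ROWS is JSON, a list of rows, each an object with "dp": the shift along the world's x, y, z in units of 30 mm (1.0 is 30 mm), a list of three; "angular": the turn, a rotation vector about the world's x, y, z in degrees, a list of three. In form: [{"dp": [dx, dy, dz], "angular": [ax, ay, az]}, ...]. A call has 1 to 20 rows; each row shifts and turns the commanded pose from where the row before left it; what a row does not reach is not made up. A row lasts 1/10 s, in which the tool goes at most 50 mm and 8.59 degrees, less where a joint would pass 70% of its speed; a pose out of reach is approached as far as the arm can. A call is refused whole if a number of a shift passes 1 or a number of a turn 8.59, either way. A call with a gripper value outside its range is refused whole. OPENING is the closure, from 0 (fully open) to 1 (shut), set as the call begins (- or left out, the last holds). The fingers move at their own pace and stop on an object; FORCE is the grip in N (left out, the last holds). Time passes only in rows, so rows that do not move let the fingers close. It gives the time, the measured TCP pose, the force, the opening and the grip force at its end, in the units of the state.
- sense(): the state, without advancing time (a new reading comes with each control period).
- vision.snapshot(name): name is "scene" or "top" or "wrist"; returns a dict with "image" (384x512x3 uint8, blue, green, red), "range_z" (384x512 float32, m along the optical axis (not along the pixel's ray), 0 where there is no reading), "mtx" (3x3 intrinsics, pixels), "dist" ([k1, k2, p1, p2, k3] as OpenCV has them; the pictures are not rectified), "pose" (4x4, takes a point from camera to world coordinates); the wrist camera has in their place "mount" (4x4, takes a point from camera to tool coordinates, whose origin is the TCP and whose axes are the flange's). Camera axes: x right, y down, z forward; pixel columns grow to the right and rows downward; lengths in m; the calibration is good to about 2 mm. A picture is of the moment at which its call begins: read the wrist's pose just before it.
- order.sign_off(): hands the job in; it is judged then, once.
The state is a dict: "t": time; "q": joint angles; "qd": joint speeds; "tau": joint torques, N m; "tcp_pos": TCP position; "tool_rot": TCP orientation; "force": force on the tool from outside, world axes, zero at the start; "ft_torque": the same for the moment, N m; "finger_gap": opening from 0.0 (shut) to 1.0 (fully open); "gripper_force": force on a finger pad.
Only numpy, scipy, OpenCV 4.12 (cv2) and the standard library are available. Lean on these libraries where they do the work, as an engineer would, in place of code of your own. Each camera call takes 0.05 s, during which the arm holds its last target. There are 200 camera calls.

## Working session

There is one attempt and no reset: what is moved stays moved. The work goes in short steps, Python scripts to look and compute and a shell command to move; the robot and the scene stay as the last step left them, time stands still between calls to the robot, and variables do not carry over. Pictures are saved under pics/ and viewed, at most 10 in all, crops included, and the job is handed in when it is done.

```bash
mkdir -p pics; python3 - <<'E'
from station import sense, vision
import cv2, numpy as np, pickle
for n in("scene","top"):
    s=vision.snapshot(n); pickle.dump(s,open(f"pics/{n}.pkl","wb")); cv2.imwrite(f"pics/{n}.png",s["image"])
    print(n,s["mtx"],s["dist"],s["pose"].round(3))
print(sense())
E
```

```text
scene [[442.03055656   0.         250.19807338]
 [  0.         442.03055656 189.97041342]
 [  0.           0.           1.        ]] [0.00075161 0.         0.         0.         0.        ] [[-0.665  0.518 -0.538  1.236]
 [ 0.746  0.444 -0.496  0.607]
 [-0.018 -0.731 -0.682  0.994]
 [ 0.     0.     0.     1.   ]]
top [[474.73430708   0.         255.41259167]
 [  0.         474.73430708 194.29339749]
 [  0.           0.           1.        ]] [-0.15013017  0.          0.          0.          0.        ] [[-0.004 -0.984  0.177  0.297]
 [-1.     0.005  0.004 -0.055]
 [-0.005 -0.177 -0.984  1.444]
 [ 0.     0.     0.     1.   ]]
{'t': 0.1, 'q': array([-1.45051710e+00,  5.28372172e-01,  1.43375060e+00,  9.28344887e-06,
        1.18141776e+00, -1.78499238e-01]), 'qd': array([ 0.00055328,  0.00041689, -0.00280934,  0.00084223,  0.0008967 ,
       -0.00116667]), 'tau': array([ 1.57689246e-04, -4.43302310e+01, -1.78586859e+01, -2.72529151e-04,
        3.81965510e-03,  1.83056693e-05]), 'tcp_pos': array([ 0.18392818, -0.5966937 ,  0.24743958]), 'tool_rot': array([ 9.88861960e-01,  1.48832377e-01,  3.26381555e-05, -9.73403378e-04]), 'force': array([ 0.10823694,  0.00506711, -0.88146759]), 'ft_torque': array([ 0.02601157, -0.01879529,  0.00603288]), 'gripper_force': 0.0, 'finger_gap': 0.9982129444821212}
```

View pics/scene.png

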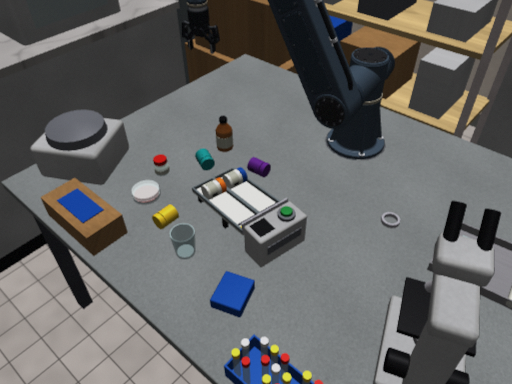

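View pics/top.png

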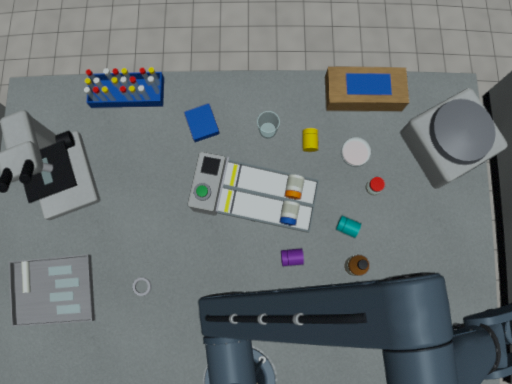

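The scene view shows the trough rising toward the reader. In the top view the orange jar is at about (294,187), in the far lane, the blue jar at (290,212) and the green button at (202,191). I'll enlarge to localise.

```bash
python3 - <<'E'
import cv2,pickle
s=pickle.load(open("pics/top.pkl","rb"));c=s["image"][140:240,180:330]
cv2.imwrite("pics/topc.png",cv2.resize(c,None,fx=5.3,fy=5.3,interpolation=cv2.INTER_CUBIC))
E
```

```text
(no output)
```

View pics/topc.png

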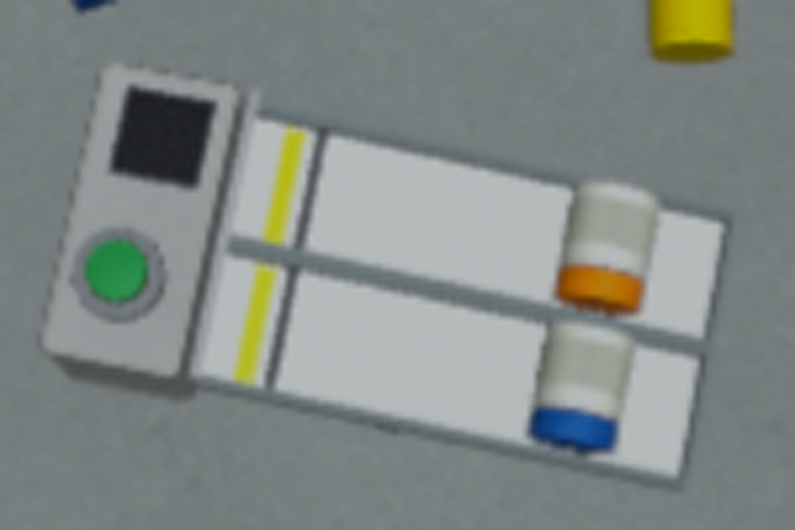

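The crop shows: the upper ridge from (322,133) to (270,388); low-end corners at (727,220) and (682,487); the divider from (705,347) to (230,248); the button at (115,270).

```bash
cat > h.py <<'E'
import numpy as np,cv2
from scipy.spatial.transform import Rotation as R
from scipy.optimize import least_squares
def T(p): # x,y,yaw -> R,t
    return (R.from_euler('z',p[2])*R.from_euler('y',-8,degrees=True)).as_matrix(), np.array([p[0],p[1],.03])
def proj(s,P):
    M=np.linalg.inv(s["pose"]); return cv2.projectPoints(P,cv2.Rodrigues(M[:3,:3])[0],M[:3,3],s["mtx"],np.array(s["dist"]))[0][:,0]
def ray(s,uv,z):
    u=cv2.undistortPoints(np.array([[uv]],float),s["mtx"],np.array(s["dist"]))[0,0]
    d=s["pose"][:3,:3]@[u[0],u[1],1];o=s["pose"][:3,3];return o+d*(z-o[2])/d[2]
E
python3 - <<'E'
from h import *; import pickle
s=pickle.load(open("pics/top.pkl","rb"))
P=np.array([[240,-75,3],[240,75,3],[2,-77,12],[2,77,12],[2,0,12],[280,0,12]])/1e3
c=np.array([[322,133],[270,388],[727,220],[682,487],[705,347],[230,248]])/5.3+[180,140]
f=lambda p:(proj(s,P@T(p)[0].T+T(p)[1])-c).ravel()
r=least_squares(f,[.4,-.2,1.4]);Rm,t=T(r.x);print(r.x,r.fun.reshape(-1,2).round(2))
np.save("tr.npy",r.x)
w=lambda *a:(Rm@(np.array(a)/1e3)+t).round(4)
print("jarO",w(73,-40,25),"bayR",w(255,-40,25),"blue",w(73,40,25),"up",Rm[:,0])
bu=np.array([115,270])/5.3+[180,140];print("button z.118:",ray(s,bu,.118))
v=np.round(bu).astype(int);K=s["mtx"]
def d3(u,v):
    z=np.median(s["range_z"][v-1:v+2,u-1:u+2]);q=cv2.undistortPoints(np.array([[[u,v]]],float),K,np.array(s["dist"]))[0,0]
    return (s["pose"]@[q[0]*z,q[1]*z,z,1])[:3].round(4)
print("btn depth",d3(*v),"jarO top",d3(295,187),"jarB top",d3(290,212))
print(proj(s,np.array([w(73,-40,50),w(73,40,50)]))*1)
E
```

```text
[ 0.51290825 -0.2231769   1.36931964] [[-0.06  0.08]
 [-0.56  0.85]
 [ 0.77 -0.13]
 [ 0.26 -0.63]
 [ 0.48  0.62]
 [-0.85 -0.84]]
jarO [ 0.5659 -0.1638  0.0649] bayR [0.6019 0.0128 0.0902] blue [ 0.4875 -0.1478  0.0649] up [0.19816885 0.97023706 0.1391731 ]
button z.118: [0.54653017 0.10348437 0.118     ]
btn depth [0.544  0.1011 0.1307] jarO top [ 0.5618 -0.1645  0.0914] jarB top [ 0.4889 -0.1489  0.0894]
[[295.85897752 185.96130689]
 [290.82988291 212.68794365]]
```

```bash
python3 -m crank '[{"dp":[0,0,0],"angular":[0,0,3.07]},{"dp":[0.3,0.3,0],"angular":[0,0,3.07]},{"dp":[0.64,0.67,0],"angular":[0,0,3.07]},{"dp":[0.72,0.75,0],"angular":[0,0,3.07]},{"dp":[0.72,0.75,0],"angular":[0,0,3.07]},{"dp":[0.72,0.75,0],"angular":[0,0,3.07]},{"dp":[0.72,0.75,0],"angular":[0,0,3.07]},{"dp":[0.72,0.75,0],"angular":[0,0,3.07]},{"dp":[0.72,0.75,0],"angular":[0,0,3.07]},{"dp":[0.72,0.75,0],"angular":[0,0,3.07]},{"dp":[0.72,0.75,0],"angular":[0,0,3.07]},{"dp":[0.72,0.75,0],"angular":[0,0,3.07]},{"dp":[0.72,0.75,0],"angular":[0,0,3.07]},{"dp":[0.72,0.75,0],"angular":[0,0,3.07]},{"dp":[0.72,0.75,0],"angular":[0,0,3.07]},{"dp":[0.72,0.75,0],"angular":[0,0,3.07]},{"dp":[0.72,0.75,0],"angular":[0,0,3.07]},{"dp":[0.4,0.45,0],"angular":[0,0,3.07]},{"dp":[0.3,0.3,0],"angular":[0,0,3.07]},{"dp":[0,0,0],"angular":[0,0,3.07]}]' 1 20
python3 - <<'E'
from h import *; from station import sense,vision
s=sense();q=R.from_quat(s["tool_rot"]).as_matrix();print(s["t"],s["tcp_pos"],s["q"],s["finger_gap"],s["force"]);print(q.round(3))
v=vision.snapshot("wrist");cv2.imwrite("pics/w1.png",v["image"])
Rm,t=T(np.load("tr.npy"));print((Rm.T@(s["tcp_pos"]+[0,0,-.017]-t)*1e3).round(1))
E
```

```text
t: 2.1
tcp_pos: [0.5365, -0.2289, 0.2478]
tool_rot: [0.773, 0.635, 0.0, -0.0]
force: [-1.1, 0.7, 0.5]
finger_gap: 0.003
gripper_force: 0.0
2.1 [ 0.53648448 -0.22894771  0.24781887] [-5.95100034e-01  4.71936204e-01  1.53995343e+00  6.27729646e-04
  1.13042837e+00 -3.99674135e-01] 0.003071958054247412 [-1.13744462  0.74950515  0.54607557]
[[ 0.194  0.981 -0.   ]
 [ 0.981 -0.194  0.001]
 [ 0.001 -0.    -1.   ]]
[ 27.  -24.3 199. ]
```

View pics/w1.png

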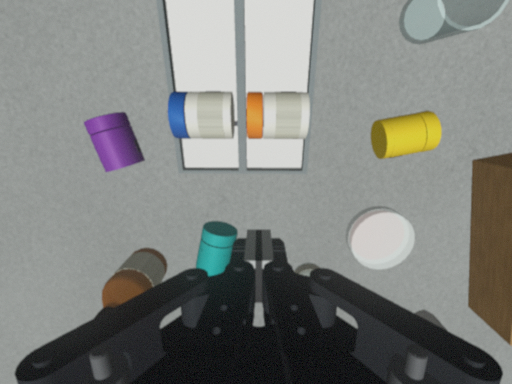

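The wrist view shows the trough square to the tool, the low-end corners at (183,168) and (304,168), the divider end at (241,168) and the orange jar spanning u 247–310, v 92–138. I'll check my trough pose against this.

```bash
python3 - <<'E'
from h import *; from station import sense,vision
s=sense();v=vision.snapshot("wrist")
M=np.eye(4);M[:3,:3]=R.from_quat(s["tool_rot"]).as_matrix();M[:3,3]=s["tcp_pos"];v["pose"]=M@v["mount"]
Rm,t=T(np.load("tr.npy"))
P=np.array([[2,-77,12],[2,77,12],[2,0,12],[73,-72,25],[73,-8,25],[73,8,25]])/1e3
print(s["tcp_pos"],proj(v,P@Rm.T+t).round(1))
E
```

```text
[ 0.5359192  -0.22953368  0.24775811] [[300.5 171.9]
 [177.7 171. ]
 [239.1 171.5]
 [302.3 115.1]
 [244.1 114.7]
 [229.6 114.6]]
```

```bash
python3 -m crank '[{"dp":[0.37,0.35,0],"angular":[0,0,0]},{"dp":[0.4,0.4,0],"angular":[0,0,0]},{"dp":[0,0,-0.3],"angular":[0,0,0]},{"dp":[0,0,-0.6],"angular":[0,0,0]},{"dp":[0,0,-0.7],"angular":[0,0,0]},{"dp":[0,0,-0.7],"angular":[0,0,0]},{"dp":[0,0,-0.7],"angular":[0,0,0]},{"dp":[0,0,-0.7],"angular":[0,0,0]},{"dp":[0,0,-0.7],"angular":[0,0,0]},{"dp":[0,0,-0.6],"angular":[0,0,0]},{"dp":[0,0,-0.5],"angular":[0,0,0]},{"dp":[0,0,-0.4],"angular":[0,0,0]},{"dp":[0,0,0],"angular":[0,0,0]},{"dp":[0,0,0],"angular":[0,0,0]}]'
python3 - <<'E'
from h import *; from station import sense,vision
v=vision.snapshot("scene");cv2.imwrite("pics/s2.png",cv2.resize(v["image"][150:270,170:330],None,fx=5,fy=5,interpolation=cv2.INTER_CUBIC))
E
```

```text
t: 3.6
tcp_pos: [0.5589, -0.2082, 0.0713]
tool_rot: [0.774, 0.633, 0.0, 0.0]
force: [-0.1, -0.2, 0.1]
finger_gap: -0.0
gripper_force: 0.0
```

View pics/s2.png

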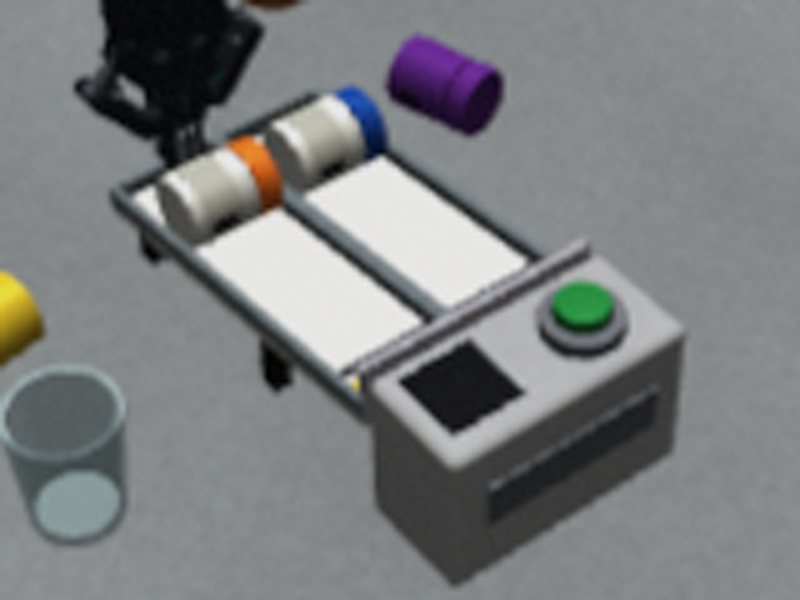

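Fingers sit clear behind the orange jar (at (185,150) in the crop), with no contact force. I'll push up the lane now.

```bash
python3 -m crank '[{"dp":[0.02,0.1,0.014],"angular":[0,0,0]},{"dp":[0.02,0.1,0.014],"angular":[0,0,0]},{"dp":[0.02,0.1,0.014],"angular":[0,0,0]},{"dp":[0.02,0.1,0.014],"angular":[0,0,0]},{"dp":[0.02,0.1,0.014],"angular":[0,0,0]},{"dp":[0.03,0.146,0.021],"angular":[0,0,0]},{"dp":[0.04,0.194,0.028],"angular":[0,0,0]},{"dp":[0.04,0.194,0.028],"angular":[0,0,0]},{"dp":[0.04,0.194,0.028],"angular":[0,0,0]},{"dp":[0.04,0.194,0.028],"angular":[0,0,0]},{"dp":[0.04,0.194,0.028],"angular":[0,0,0]},{"dp":[0.04,0.194,0.028],"angular":[0,0,0]},{"dp":[0.04,0.194,0.028],"angular":[0,0,0]},{"dp":[0.04,0.194,0.028],"angular":[0,0,0]},{"dp":[0.04,0.194,0.028],"angular":[0,0,0]},{"dp":[0.04,0.194,0.028],"angular":[0,0,0]},{"dp":[0.04,0.194,0.028],"angular":[0,0,0]},{"dp":[0.04,0.194,0.028],"angular":[0,0,0]},{"dp":[0.03,0.146,0.021],"angular":[0,0,0]},{"dp":[0.02,0.097,0.014],"angular":[0,0,0]}]'
python3 - <<'E'
from h import *; from station import sense,vision
v=vision.snapshot("scene");cv2.imwrite("pics/s3.png",cv2.resize(v["image"][150:270,170:330],None,fx=4,fy=4,interpolation=cv2.INTER_CUBIC))
s=sense();Rm,t=T(np.load("tr.npy"));print(s["force"],(Rm.T@(s["tcp_pos"]+[0,0,-.017]-t)*1e3).round(1))
E
```

```text
t: 5.65
tcp_pos: [0.5786, -0.1112, 0.0852]
tool_rot: [0.774, 0.633, 0.0, -0.0]
force: [0.0, 0.1, -0.6]
finger_gap: 0.005
gripper_force: 0.1
[ 0.32744194 -0.55076269 -0.08136794] [127.3 -41.9  20.7]
```

View pics/s3.png

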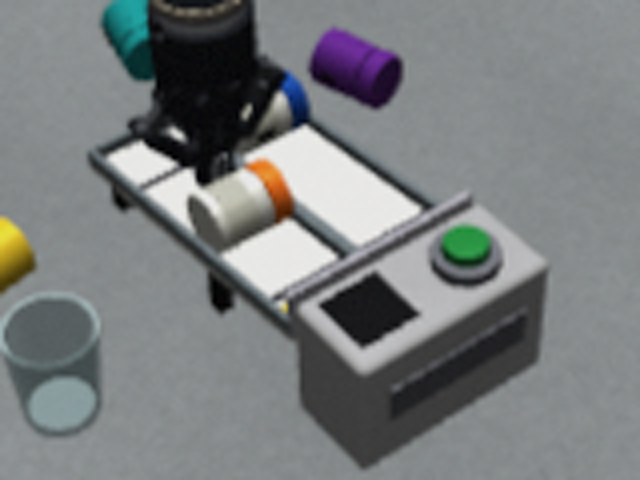

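The orange jar has rolled partway up, straight, with the finger behind it. I'll keep pushing.

```bash
python3 -m crank '[{"dp":[0.02,0.097,0.014],"angular":[0,0,0]},{"dp":[0.04,0.194,0.028],"angular":[0,0,0]},{"dp":[0.04,0.194,0.028],"angular":[0,0,0]},{"dp":[0.04,0.194,0.028],"angular":[0,0,0]},{"dp":[0.04,0.194,0.028],"angular":[0,0,0]},{"dp":[0.04,0.194,0.028],"angular":[0,0,0]},{"dp":[0.04,0.194,0.028],"angular":[0,0,0]},{"dp":[0.04,0.194,0.028],"angular":[0,0,0]},{"dp":[0.04,0.194,0.028],"angular":[0,0,0]},{"dp":[0.04,0.194,0.028],"angular":[0,0,0]},{"dp":[0.04,0.194,0.028],"angular":[0,0,0]},{"dp":[0.04,0.194,0.028],"angular":[0,0,0]},{"dp":[0.04,0.194,0.028],"angular":[0,0,0]},{"dp":[0.03,0.146,0.021],"angular":[0,0,0]},{"dp":[0.02,0.097,0.014],"angular":[0,0,0]},{"dp":[0.02,0.097,0.014],"angular":[0,0,0]},{"dp":[0.02,0.097,0.014],"angular":[0,0,0]},{"dp":[0,0,0],"angular":[0,0,0]}]'
python3 - <<'E'
from h import *; from station import sense,vision
v=vision.snapshot("scene");a=cv2.resize(v["image"][160:260,180:310],None,fx=3,fy=3,interpolation=cv2.INTER_CUBIC)
w=vision.snapshot("wrist");cv2.imwrite("pics/s4.png",np.hstack([a,cv2.resize(w["image"],(400,300))]))
s=sense();Rm,t=T(np.load("tr.npy"));print(s["force"],(Rm.T@(s["tcp_pos"]+[0,0,-.017]-t)*1e3).round(1))
E
```

```text
t: 7.5
tcp_pos: [0.5963, -0.0254, 0.0976]
tool_rot: [0.774, 0.633, 0.0, -0.0]
force: [-0.2, 0.1, -0.0]
finger_gap: -0.004
gripper_force: 0.0
[0.79757249 0.39436278 0.67479292] [215.  -42.1  20.8]
```

View pics/s4.png

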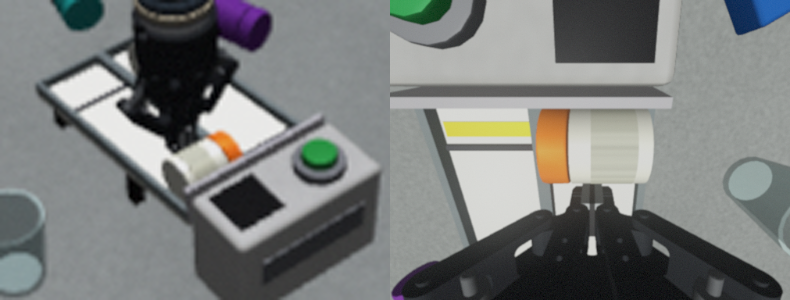

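```bash
python3 -m crank '[{"dp":[0.01,0.048,0.007],"angular":[0,0,0]},{"dp":[0.01,0.048,0.007],"angular":[0,0,0]},{"dp":[0,0,0],"angular":[0,0,0]}]'; python3 -m crank '[{"dp":[0.007,0.033,0.005],"angular":[0,0,0]},{"dp":[0,0,0],"angular":[0,0,0]}]'; python3 -m crank '[{"dp":[0.007,0.033,0.005],"angular":[0,0,0]},{"dp":[0,0,0],"angular":[0,0,0]}]'
```

```text
t: 7.9
tcp_pos: [0.5968, -0.0229, 0.098]
tool_rot: [0.774, 0.633, 0.0, 0.0]
force: [-0.5, 0.3, 0.6]
finger_gap: 0.001
gripper_force: 0.0
t: 8.1
tcp_pos: [0.5971, -0.0219, 0.0981]
tool_rot: [0.774, 0.633, 0.0, 0.0]
force: [0.0, 0.2, 0.7]
finger_gap: 0.003
gripper_force: 0.1
t: 8.3
tcp_pos: [0.5972, -0.0213, 0.0983]
tool_rot: [0.774, 0.633, -0.0, 0.0]
force: [-0.0, -1.4, -0.7]
finger_gap: -0.003
gripper_force: 0.9
```

Force is beginning to build against the plate. I'll back off, rise and look.

```bash
python3 -m crank '[{"dp":[-0.02,-0.1,-0.01],"angular":[0,0,0]},{"dp":[-0.06,-0.29,0],"angular":[0,0,0]},{"dp":[-0.06,-0.3,0],"angular":[0,0,0]},{"dp":[-0.06,-0.3,0.2],"angular":[0,0,0]},{"dp":[0,0,0.5],"angular":[0,0,0]},{"dp":[0,0,0.8],"angular":[0,0,0]},{"dp":[0,0,0.8],"angular":[0,0,0]},{"dp":[0,0,0.8],"angular":[0,0,0]},{"dp":[0,0,0.4],"angular":[0,0,0]},{"dp":[0,0,0],"angular":[0,0,0]},{"dp":[0,0,0],"angular":[0,0,0]}]'
python3 - <<'E'
from h import *; from station import sense,vision
s=sense();w=vision.snapshot("wrist");v=vision.snapshot("scene")
import pickle;pickle.dump((s,w),open("pics/w5.pkl","wb"))
M=np.eye(4);M[:3,:3]=R.from_quat(s["tool_rot"]).as_matrix();M[:3,3]=s["tcp_pos"];w["pose"]=M@w["mount"]
a=cv2.resize(v["image"][170:260,195:310],(400,300),interpolation=cv2.INTER_CUBIC)
cv2.imwrite("pics/s5.png",np.hstack([a,cv2.resize(w["image"],(400,300))]))
for n,p in(("w",w),("s",v),("top",vision.snapshot("top"))):
    h=cv2.cvtColor(p["image"],cv2.COLOR_BGR2HSV)
    m=cv2.inRange(h,(50,120,60),(80,255,255)).astype(np.uint8)
    k,l,st,c=cv2.connectedComponentsWithStats(m);i=1+st[1:,4].argmax();
    z=np.median(p["range_z"][l==i]);q=cv2.undistortPoints(c[i].reshape(1,1,2),p["mtx"],np.array(p["dist"]))[0,0]
    print(n,st[i],c[i],"depth",(p["pose"]@[q[0]*z,q[1]*z,z,1])[:3].round(4),"ray.13",ray(p,c[i],.13).round(4))
Rm,t=T(np.load("tr.npy"));print(s["tcp_pos"],proj(w,(np.array([[240,-75,3],[255,-40,25],[255,-40,50],[240,-40,3],[280,-40,40]])/1e3)@Rm.T+t)*400/512)
E
```

```text
t: 9.4
tcp_pos: [0.5907, -0.0508, 0.2026]
tool_rot: [0.774, 0.633, -0.0, -0.0]
force: [0.3, 0.2, -0.6]
finger_gap: 0.0
gripper_force: 0.0
w [ 119    0   54   33 1340] [147.24776119  13.29402985] depth [0.5479 0.094  0.1295] ray.13 [0.548  0.0938 0.13  ]
s [281 207  11   8  78] [286.11538462 210.57692308] depth [0.5519 0.1076 0.1296] ray.13 [0.5523 0.1079 0.13  ]
top [196 185  11  12  75] [201.6        189.90666667] depth [0.5471 0.1023 0.1309] ray.13 [0.5473 0.1024 0.13  ]
[ 0.59072348 -0.05084385  0.20256555] [[228.80447585 104.94528561]
 [199.91551704  95.56219175]
 [199.69027781 100.04150739]
 [200.11049009 104.91408567]
 [199.7074629   72.24840702]]
```

View pics/s5.png

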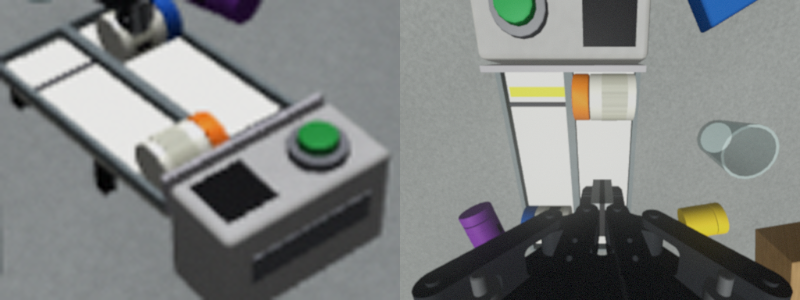

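The orange jar stays in the bay by itself against the plate (wrist crop (605,97), uphill of the ridge line). The button is near (0.549, 0.104, 0.130). I'll go above it and down close.

```bash
python3 -m crank '[{"dp":[-0.07,0.25,0],"angular":[0,0,0]},{"dp":[-0.15,0.55,0],"angular":[0,0,0]},{"dp":[-0.2,0.75,0],"angular":[0,0,0]},{"dp":[-0.2,0.75,0],"angular":[0,0,0]},{"dp":[-0.2,0.75,0],"angular":[0,0,0]},{"dp":[-0.2,0.75,0],"angular":[0,0,0]},{"dp":[-0.2,0.75,0],"angular":[0,0,0]},{"dp":[-0.15,0.4,0],"angular":[0,0,0]},{"dp":[0,0.2,0],"angular":[0,0,0]},{"dp":[0,0,-0.3],"angular":[0,0,0]},{"dp":[0,0,-0.5],"angular":[0,0,0]},{"dp":[0,0,-0.5],"angular":[0,0,0]},{"dp":[0,0,-0.3],"angular":[0,0,0]},{"dp":[0,0,0],"angular":[0,0,0]},{"dp":[0,0,0],"angular":[0,0,0]}]'
python3 - <<'E'
from h import *; from station import sense,vision
v=vision.snapshot("scene");w=vision.snapshot("wrist");a=cv2.resize(v["image"][170:260,195:310],(400,300),interpolation=cv2.INTER_CUBIC)
cv2.imwrite("pics/s6.png",np.hstack([a,cv2.resize(w["image"],(400,300))]))
E
```

```text
t: 11.05
tcp_pos: [0.5504, 0.1034, 0.1548]
tool_rot: [0.775, 0.633, -0.0, -0.0]
force: [0.5, -0.1, -0.4]
finger_gap: 0.0
gripper_force: 0.0
```

View pics/s6.png

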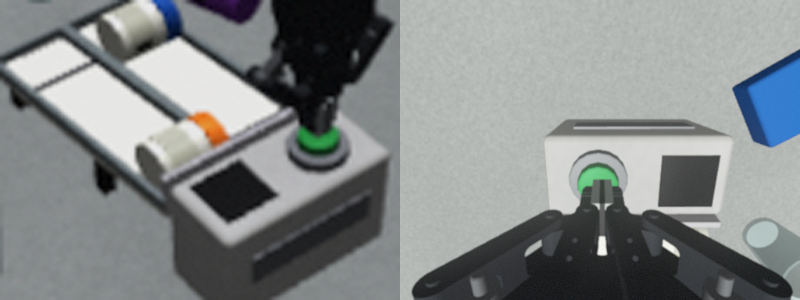

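The fingertip is centred over the button (scene crop (318,130)); the jar is unchanged. Now I'll press in steps.

```bash
python3 -m crank '[{"dp":[0,0,-0.13],"angular":[0,0,0]},{"dp":[0,0,-0.13],"angular":[0,0,0]},{"dp":[0,0,-0.05],"angular":[0,0,0]},{"dp":[0,0,0],"angular":[0,0,0]}]'; python3 -m crank '[{"dp":[0,0,-0.05],"angular":[0,0,0]},{"dp":[0,0,-0.05],"angular":[0,0,0]},{"dp":[0,0,0],"angular":[0,0,0]}]';python3 -m crank '[{"dp":[0,0,-0.05],"angular":[0,0,0]},{"dp":[0,0,0],"angular":[0,0,0]}]'
```

```text
t: 11.55
tcp_pos: [0.5503, 0.1038, 0.1457]
tool_rot: [0.774, 0.633, 0.0, 0.0]
force: [-1.2, 0.5, 1.7]
finger_gap: -0.002
gripper_force: 0.8
t: 11.85
tcp_pos: [0.5503, 0.1039, 0.1428]
tool_rot: [0.774, 0.633, 0.0, 0.0]
force: [-0.2, -1.0, 2.4]
finger_gap: -0.0
gripper_force: 1.5
t: 12.05
tcp_pos: [0.5503, 0.1039, 0.1413]
tool_rot: [0.774, 0.633, 0.0, 0.0]
force: [-0.4, 0.2, 4.1]
finger_gap: 0.003
gripper_force: 1.9
```

```bash
python3 -m crank '[{"dp":[0,0,-0.04],"angular":[0,0,0]},{"dp":[0,0,0],"angular":[0,0,0]}]'; python3 -m crank '[{"dp":[0,0,-0.04],"angular":[0,0,0]},{"dp":[0,0,0],"angular":[0,0,0]}]'
```

```text
t: 12.25
tcp_pos: [0.5503, 0.1039, 0.141]
tool_rot: [0.774, 0.633, 0.0, 0.0]
force: [-2.4, 0.6, 9.1]
finger_gap: 0.002
gripper_force: 4.6
t: 12.45
tcp_pos: [0.5504, 0.1039, 0.1408]
tool_rot: [0.774, 0.633, 0.0, 0.0]
force: [-3.1, -1.1, 15.2]
finger_gap: 0.002
gripper_force: 7.9
```

The button is on its hard stop (position stalled, 15 N). I'll release it and rise clear.

```bash
python3 -m crank '[{"dp":[0,0,0.1],"angular":[0,0,0]},{"dp":[0,0,0.2],"angular":[0,0,0]},{"dp":[0,0,0.5],"angular":[0,0,0]},{"dp":[0,0,0.8],"angular":[0,0,0]},{"dp":[0,0,0.8],"angular":[0,0,0]},{"dp":[0,0,0.8],"angular":[0,0,0]},{"dp":[0,0,0.4],"angular":[0,0,0]},{"dp":[0,0,0],"angular":[0,0,0]},{"dp":[0,0,0],"angular":[0,0,0]}]'
python3 - <<'E'
from h import *; from station import sense,vision
v=vision.snapshot("scene");w=vision.snapshot("top");a=cv2.resize(v["image"][160:265,190:330],(400,300),interpolation=cv2.INTER_CUBIC)
cv2.imwrite("pics/s7.png",np.hstack([a,cv2.resize(w["image"][140:245,180:320],(400,300))]))
E
```

```text
t: 13.35
tcp_pos: [0.5494, 0.1039, 0.2458]
tool_rot: [0.774, 0.633, -0.001, -0.001]
force: [-1.3, -0.3, -0.6]
finger_gap: 0.005
gripper_force: 0.0
```

View pics/s7.png

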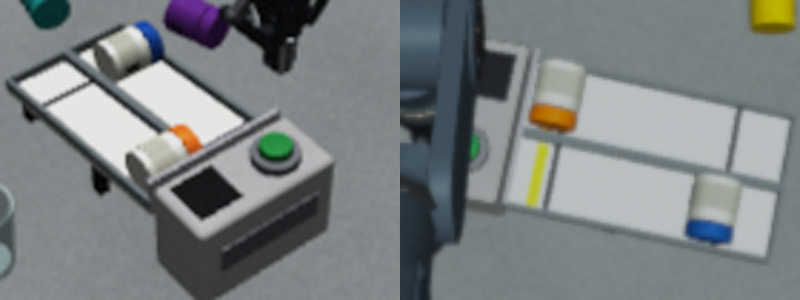

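The orange jar lies in the bay against the plate, at (555,95) in the top crop. The blue jar is unmoved, the button is up again and the arm is clear.

```bash
python3 -c "
from station import order
print(order.sign_off())"
```

```text
the job is handed in; nothing more can be done
None
```

I rolled the orange-lidded jar over the upper ridge into the bay, where it stays by itself, then pressed the green button fully down and released it; the job was handed in at about 13.5 s with the blue jar unmoved and no verdict returned.

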